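# Refit the false floor under the rims of a fruit dip tank

## Robot

A 7-joint arm with a two-finger parallel gripper is mounted at the origin on the work surface. World frame = base frame: x ahead of the robot, y to its left, z up, the work surface at z = 0. Lengths are in m, angles in rad, forces in N, time in s.
With the tool pointing down it reaches from about 0.35 to 0.9 m from the base axis. Payload 7.2 kg.
Tool frame: the origin (TCP) lies at the centre of the arm's flange, where the gripper is bolted on; the fingertips stand 173 mm ahead of it and the grasp point (between the pads) lies 155 mm ahead of it; z points along the fingers, y is the direction in which the jaws open and shut (so a half turn about z gives the same grasp; the last joint's range is limited). The gripper opens to 85 mm and grips with 20 to 120 N. Pads are 22 mm wide; open, the fingers measure 114 mm over their backs; the gripper's body (76 mm by 85 mm) begins 54 mm behind the grasp point. The pads swing forward as they close: fully open they stand 13 mm farther back than shut.
Start: joints at [1.248, 0.411, -0.013, 1.596, 0.006, 1.134, -0.082], TCP at [0.158, -0.605, 0.405] pointing down, gripper open.
Joint ranges: [-2.95, 2.95], [-0.29, 1.99], [-1.47, 1.44], [0.14, 2.54], [-1.03, 4.17], [0.13, 1.85], [-2.86, 2.86]. Speed limits (rad/s): [2.39, 2.39, 3.01, 3.01, 3.14, 3.14, 3.14].

## Interface

Orientations are given as a unit quaternion [w, x, y, z].
In Python, from cell import state, vision, r, nets gives the robot as it stands.
- The arm moves only by the tool step_arm, never from a script. Its argument "increments" is one flat list of numbers, 6 for each row, row after row: the shift along the world's x, y, z in cm, then the turn, a rotation vector about the world's x, y, z in rad. In form: [x, y, z, wx, wy, wz, x, y, z, wx, wy, wz, ...]. A call has 1 to 5 rows; each row is the pose to reach, as a shift and turn from the pose commanded when the call began; what a row does not reach only later rows make up. A row lasts 1/12 s, in which the tool goes at most 41.7 mm and 7.16 degrees, less where a joint would pass 70% of its speed; a pose out of reach is approached as far as the arm can. A call with a gripper value outside its range is refused whole. "hand" is the finger opening in cm, from 0 to 8.54, set as the call begins (left out, the last holds). The fingers move at their own pace and stop on an object; "force" is the grip in N (left out, the last holds). Time passes only in rows, so rows that repeat a pose let the fingers close. It gives the time, the measured TCP pose, the force and the opening at its end, in the units of the state.
- state(): the state, without advancing time (a new reading comes with each control period).
- vision.snapshot(name): name is "scene" or "top" or "wrist"; returns the picture (384x512x3 uint8, red, green, blue); there is no depth.
- vision.camera_info(name): a dict with "intrinsics" (3x3 intrinsics, pixels), "pose" (4x4, takes a point from camera to world coordinates); the wrist camera has in their place "tool_from_camera" (4x4, takes a point from camera to tool coordinates, whose origin is the TCP and whose axes are the flange's). Camera axes: x right, y down, z forward; pixel columns grow to the right and rows downward; lengths in m; the calibration is good to about 2 mm. A picture is of the moment at which its call begins: read the wrist's pose just before it. camera_info takes no time and is no camera call.
- r.hand_in(): hands the job in, once; it reports no verdict.
Trained networks look in the newest picture that a camera, given by its name, has taken for a name from the list of things; names that differ only in an ending like _2 or _b are one class to them, and where a whole thing is asked for, a point or a joint stands for the part that bears it (a point fixed in the world has none). Each returns a list of dicts, best first, with "confidence" (0 to 1); they miss things now and then, are a little off and sometimes report something else, mostly with a low value. They report only what shows in the picture. A call takes as long as a camera call.
- nets.search_frame(camera, target): "box" ([left, top, right, bottom] in pixels, round what is visible of it).
- nets.place_of(camera, target): "pixel" ([row, column] in pixels: a listed point, or the origin of a listed thing).
The state is a dict: "t": time; "joint_pos": joint angles; "joint_vel": joint speeds; "tau": joint torques, N m; "position": TCP position; "orientation": TCP orientation; "ft_force": force on the tool from outside, world axes, zero at the start; "moment": the same for the moment, N m; "gripper_width": finger opening in m.
Only numpy, scipy, OpenCV 4.12 (cv2) and the standard library are available. Lean on these libraries where they do the work, as an engineer would, in place of code of your own. Each camera call takes 0.05 s, during which the arm holds its last target.

## Task

Put the white drain plate back into the steel dip tank as its false floor: it is longer than the opening, so tip it in with the end nearest the robot under the near rim and against the near end wall, bring the far end down past the far rim and settle it flat on the ledges. Then slide it home against the black bumper on the far end wall, under the far rim, press it there with about 15 N for a second, and let go with it still touching the bumper. Work gently, never dropping or ramming the plate against the tank, and leave the other things on the bench where they are.

Things in the scene. Friction and masses are not known exactly. Their poses are not given: they have to be found in the camera images.
- tank: Open-topped empty stainless dip tank fixed to the bench, left or right. Outside 302 (x) x 210 (y) x 129 high. Origin: centre of its underside; +x is its long axis, pointing away from the robot (yaw within 0.25 rad), z up. Inner faces of its end walls at x = -145 and +145, of its side walls at y = -99 and +99. Only the two ends have rims and ledges; all is rigid.
- rim_near (a point): Middle of the free lower edge of the wider flat inturned rim at the near (-x) end: tank x = -115, y = 0, z = 125. This rim covers tank x = -145 to -115 over the full width and is 4 thick (z = 125 to 129).
- rim_far (a point): Middle of the free lower edge of the narrower inturned rim at the far (+x) end: tank x = 120.1, y = 0, z = 125. It covers x = 120.1 to 145, 4 thick; the opening is 235.1 long, the plate 270. With the plate's near end low and touching the near wall, its far end clears this rim by only about 2 mm as it swings down.
- ledge_near (a point): Middle of the near ledge's inner top edge: tank x = -109, y = 0, z = 55. Level ledge, full width, 36 deep from the near wall, 70 below the rim's underside.
- ledge_far (a point): Middle of the far ledge's inner top edge: tank x = +109, y = 0, z = 55. Level ledge, full width, 36 deep from the far wall, same height.
- plate: Rigid white plastic drain plate (0.35 to 0.7 kg), 270 (x) x 190 (y) x 8 thick, same both ways round, with dark round marks. Origin: centre of its underside, z up. In its middle stands a flat upright grip, 14 thick (x) x 70 wide (y), z = 8 to 73. Starts flat on the bench, x within 0.25 rad of world x. Home in the tank: underside at tank z = 55, origin at tank x = +2.
- plate_end1 (a point): Middle of the lower edge of the plate's -x end: plate x = -135, y = 0, z = 0.
- plate_end2 (a point): Middle of the lower edge of the plate's +x end: plate x = +135, y = 0, z = 0.
- bottle: Plain white plastic bottle, 56 across, 150 tall, standing on the bench's middle line beyond tank and plate; origin at the centre of its underside. Leave alone.
- brush: Hand brush about 160 long, lying lengthwise on the bench's middle line, nearest the robot, between tank and plate; origin under its middle. Leave alone.
- gauge: Flat plastic ring (fruit size gauge) 72 across, 10 high, lying on the bench's middle line between tank and plate; origin at the centre of its underside. Leave alone.
- bumper: Stiff black rubber block fixed to the inside of the far (+x) end wall, standing on the far ledge below the far rim: 8 thick (x) x 150 (y) x 40 high. Origin: centre of its underside, tank x = +141, z = 55; the face that the plate's end must press on is at tank x = +137. Axes as the tank's. It hardly gives: the push must be felt, not measured.

How it is judged:
On the way, in this order (a step that is already met when the one before it is completed fails the run):
1. the plate is tipped with its low end in under the rim opposite the bumper (angle between plate's own z axis and vertical above 0.12 rad and ((x of plate_end1 in the frame of tank between -0.149 and -0.12 m and z of plate_end1 in the frame of tank between 0.05 and 0.11 m) or (x of plate_end2 in the frame of tank between -0.149 and -0.12 m and z of plate_end2 in the frame of tank between 0.05 and 0.11 m))), for 0.1 s.
2. lying flat, the plate is pressed on the bumper with 11 to 19 N for half a second (contact force between plate and bumper between 11 and 19 N and angle between plate's own z axis and vertical below 0.025 rad and z of plate in the frame of tank below 0.0575 m), for 0.5 s.
At the end, for the whole second after the job is handed in: The plate lies still and flat (within 0.025 rad) on both ledges, underside within 3 mm of the ledge tops, lined up with the tank and slid home: its end within 2.5 mm of touching the bumper (x of plate in the frame of tank between -0.0005 and 0.0045 m and y of plate in the frame of tank between -0.007 and 0.007 m and z of plate in the frame of tank between 0.052 and 0.0575 m and angle between plate's own z axis and vertical below 0.025 rad and angle between the x axis of plate and the x axis of tank, either way round below 0.06 rad and linear speed of plate below 0.01 m/s and angular speed of plate below 0.05 rad/s).
It fails at once if the plate is rammed or forced against the tank (over 60 N) (contact force between plate and tank above 60 N).
It fails at once if the plate is let fall into the tank (it swings down faster than 1.5 rad/s) (angular speed of plate above 1.5 rad/s and horizontal distance between plate and tank below 0.06 m and z of plate in the frame of tank below 0.12 m).
It fails at once if the plate is pressed too hard on the bumper (over 30 N) (contact force between plate and bumper above 30 N).
It fails at once if the robot presses hard on the tank (over 25 N) (contact force between any of the arm, the fingers and tank above 25 N).
It fails at once if a bystander is moved more than 30 mm (distance of any of bottle, brush, gauge from where it was at the start of the episode above 0.03 m).
It also fails if it takes over 64 s, if anything falls off the work surface, if the arm or the gripper's body presses on something with over 40 N, if the wrist force passes 120 N, or if a joint passes its speed limit or range.

## Working session

There is one attempt and no reset: what is moved stays moved. The work goes in short steps, Python scripts to look and compute and a tool call to move; the robot and the scene stay as the last step left them, time stands still between calls to the robot, and variables do not carry over. Pictures are saved under pics/ and viewed, and the job is handed in when it is done.

Besides the shell and the picture viewer there is one more tool, called after "Request:" by a JSON object that holds its "api" and its "payload", one argument or row to a line. step_arm: Moves the arm, as the interface text tells. Its arguments: {"type":"object","properties":{"increments":{"type":"array"},"hand":{"type":"number"},"force":{"type":"number"}},"required":["increments"]}

```bash
ls; mkdir -p pics; cat > h.py <<'E'
import numpy as np, cv2
from cell import state, vision, r, nets
from scipy.spatial.transform import Rotation as R
def ci(n):
    c=vision.camera_info(n); K=np.array(c['intrinsics'])
    if 'pose' in c: T=np.array(c['pose'])
    else:
        s=state(); W=np.eye(4); q=s['orientation']; W[:3,:3]=R.from_quat([q[1],q[2],q[3],q[0]]).as_matrix(); W[:3,3]=s['position']
        T=W@np.array(c['tool_from_camera'])
    return K,T
def ray(n,row,col,z,KT=None):
    K,T=KT or ci(n); d=T[:3,:3]@np.linalg.solve(K,[col,row,1]); o=T[:3,3]
    return o+d*(z-o[2])/d[2]
def proj(n,p,KT=None):
    K,T=KT or ci(n); c=T[:3,:3].T@(np.asarray(p)-T[:3,3]); u=K@c; return u[:2]/u[2]
def save(n,f):
    im=vision.snapshot(n); cv2.imwrite('pics/'+f,cv2.cvtColor(im,cv2.COLOR_RGB2BGR)); return im
E
python3 - <<'E'
from h import *
print(state())
save('top','top1.png'); save('scene','scene1.png')
for n in ['top','scene']:
    print(n,ci(n))
    for t in ['plate','plate_end1','plate_end2','tank','rim_near','rim_far','ledge_near','ledge_far','bumper','gauge','brush','bottle']:
        o=nets.place_of(n,t); print(t,[(np.round(x['pixel'],1),round(x['confidence'],2)) for x in o[:2]])
E
```

```text
pics
{'t': 0.0, 'joint_pos': array([ 1.24779153,  0.41187879, -0.01273438,  1.59704901,  0.00561736,
        1.1342759 , -0.08219109]), 'joint_vel': array([-0.00073078,  0.00069017, -0.00066408,  0.00037034, -0.00120559,
       -0.00048183,  0.0009128 ]), 'tau': array([-1.20869925e-03, -6.00622272e+01,  6.81450907e-01, -2.99403030e+01,
        1.38034037e-02,  1.07404031e-02,  1.09490179e-05]), 'position': array([ 0.15746817, -0.60461361,  0.40386385]), 'orientation': array([-7.71507684e-04,  9.91891076e-01,  1.27088444e-01, -1.58513338e-04]), 'ft_force': array([ 0.09437057, -0.97345961, -0.11904416]), 'moment': array([-0.00765829, -0.01315182, -0.02908955]), 'gripper_width': 0.08567530234510923}
top (array([[467.96959396,   0.        , 256.22044804],
       [  0.        , 467.96959396, 185.30827628],
       [  0.        ,   0.        ,   1.        ]]), array([[ 0.01534237, -0.99703943,  0.07534582,  0.52032956],
       [-0.99984021, -0.01460674,  0.01030475,  0.01646701],
       [-0.00917369, -0.07549188, -0.99710422,  1.02637801],
       [ 0.        ,  0.        ,  0.        ,  1. 
[... 1080 characters left out ...]
0e+00,  0.00000000e+00,  0.00000000e+00,
         1.00000000e+00]]))
plate [(array([168.7, 211.8]), 0.83)]
plate_end1 [(array([198., 172.]), 0.86), (array([139.4, 248. ]), 0.56)]
plate_end2 [(array([198., 172.]), 0.86), (array([139.4, 248. ]), 0.56)]
tank [(array([277.3, 350.8]), 0.96)]
rim_near [(array([214.9, 385.5]), 0.93)]
rim_far [(array([304.6, 334.6]), 0.57)]
ledge_near [(array([225.5, 376.7]), 0.96), (array([165.9, 210.8]), 0.47)]
ledge_far [(array([310.6, 333.1]), 0.73), (array([213.9, 387.5]), 0.52)]
bumper [(array([278.5, 352.1]), 0.74)]
gauge [(array([236.4, 254. ]), 0.68), (array([139.3, 249.9]), 0.25)]
brush [(array([177.3, 306.7]), 0.64)]
bottle [(array([282.8, 208.9]), 0.81)]
```

View pics/top1.png

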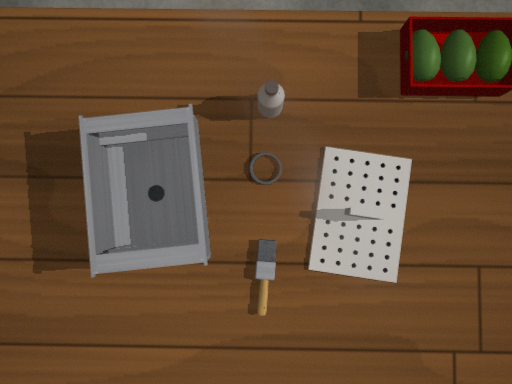

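View pics/scene1.png

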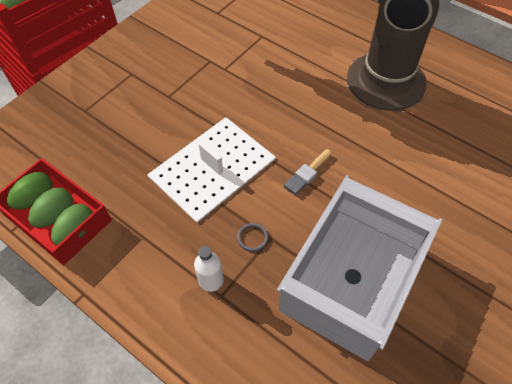

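```bash
python3 - <<'E'
from h import *
T={'plate':(0.0,[216,358.1]),'pe_far':(0,[152.6,365]),'pe_near':(0,[271.7,352.4]),'tank':(0,[189.1,156.8]),'rim_near':(.125,[247.5,148.6]),'rim_far':(.125,[127.7,136.5]),'ledge_near':(.055,[247,153.9]),'ledge_far':(.055,[135,150]),'gauge':(0,[166.5,261.2]),'brush':(0,[276,262.3]),'bottle':(0,[105.7,267.7])}
for k,(z,p) in T.items(): print(k,np.round(ray('top',*p,z),4))
S={'plate':(0.0,[168.7,211.8]),'pe_near':(0,[198,172]),'pe_far':(0,[139.4,248]),'tank':(0,[277.3,350.8]),'rim_near':(.125,[214.9,385.5]),'rim_far':(.125,[304.6,334.6])}
S={'plate':(0.0,[168.7,211.8]),'pe_near':(0,[198,172]),'pe_far':(0,[139.4,248]),'tank':(0,[277.3,350.8]),'rim_near':(.125,[214.9,385.5]),'rim_far':(.125,[304.6,334.6])}
for k,(z,p) in S.items(): print('scene',k,np.round(ray('scene',*p,z),4))
E
```

```text
plate [ 0.5339 -0.1965  0.    ]
pe_far [ 0.6738 -0.2118  0.    ]
pe_near [ 0.4134 -0.184   0.    ]
tank [0.5863 0.2459 0.    ]
rim_near [0.4659 0.2302 0.125 ]
rim_far [0.6979 0.2615 0.125 ]
ledge_near [0.4629 0.2359 0.055 ]
ledge_far [0.6966 0.2515 0.055 ]
gauge [0.6397 0.0167 0.    ]
brush [0.401  0.0109 0.    ]
bottle [0.7761 0.0042 0.    ]
scene plate [ 0.5445 -0.1972  0.    ]
scene pe_near [ 0.6718 -0.2176  0.    ]
scene pe_far [ 0.413  -0.1829  0.    ]
scene tank [0.5803 0.2437 0.    ]
scene rim_near [0.471  0.2382 0.125 ]
scene rim_far [0.7031 0.2606 0.125 ]
```

The top view shows the tank at left (rim corners about (82,118), (192,107), (207,263), (92,274)). The plate is at right, around (360,215), with its grip running along the image columns. The bumper end is at the top, which is the far end.

```bash
python3 - <<'E'
from h import *
a=cv2.imread('pics/top1.png')
cv2.imwrite('pics/tz.png',cv2.resize(a[95:285,65:225],None,fx=3.15,fy=3.15,interpolation=cv2.INTER_CUBIC))
cv2.imwrite('pics/pz.png',cv2.resize(a[140:290,300:420],None,fx=4,fy=4,interpolation=cv2.INTER_CUBIC))
im=a
g=im.min(axis=2); m=(g>130).astype(np.uint8); m[:, :300]=0; m[:140]=0; m[290:]=0;m[:,420:]=0
m=cv2.morphologyEx(m,cv2.MORPH_CLOSE,np.ones((5,5)))
c=max(cv2.findContours(m,0,2)[0],key=cv2.contourArea); 
rect=cv2.minAreaRect(c); print(rect)
q=cv2.approxPolyDP(c,8,True)[:,0]; print(q)
h=cv2.boxPoints(rect)
P=np.array([ray('top',y,x,.008) for x,y in h]); print(P.round(4), P.mean(0), [np.linalg.norm(P[i]-P[i-1]).round(4) for i in range(4)])
E
```

```text
((360.6424560546875, 214.22918701171875), (88.49152374267578, 124.69889831542969), 7.943471908569336)
[[326 147]
 [317 209]
 [349 207]
 [357 219]
 [316 218]
 [309 269]
 [396 281]
 [411 160]]
[[ 0.4166 -0.0876  0.008 ]
 [ 0.6852 -0.1235  0.008 ]
 [ 0.6608 -0.3149  0.008 ]
 [ 0.3937 -0.2754  0.008 ]] [ 0.53905815 -0.20034315  0.008     ] [np.float64(0.1892), np.float64(0.271), np.float64(0.1929), np.float64(0.2701)]
```

View pics/tz.png

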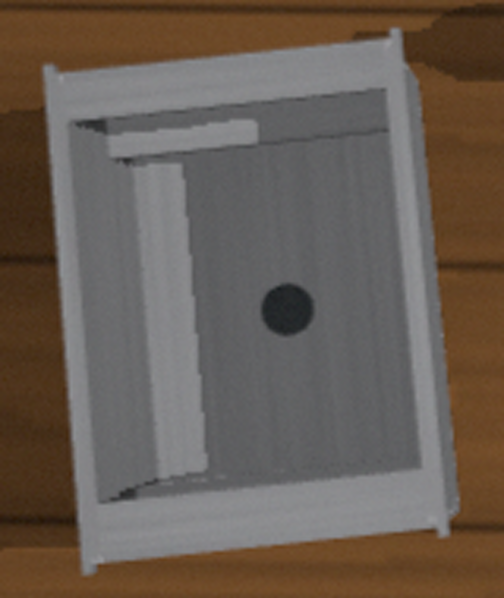

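View pics/pz.png

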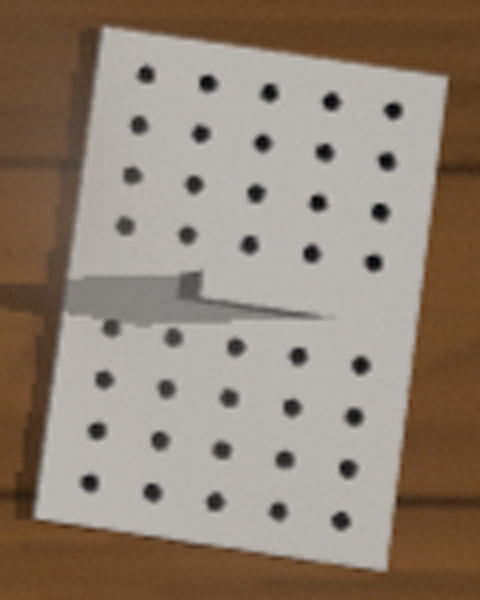

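```bash
python3 - <<'E'
from h import *
from scipy.optimize import least_squares
KT=ci('top')
def conv(pts,off,s): return np.array(off)+(np.array(pts)+.5)/s-.5
def fit(obj,pix,x0):
    f=lambda x:np.concatenate([proj('top',[x[0]+np.cos(x[2])*p[0]-np.sin(x[2])*p[1],x[1]+np.sin(x[2])*p[0]+np.cos(x[2])*p[1],p[2]],KT)-q for p,q in zip(obj,pix)])
    s=least_squares(f,x0); print(s.x.round(4),s.fun.round(2)); return s.x
pl=conv([(103,27),(448,75),(387,571),(35,518)],(300,140),4)
fit([(.135,.095,.008),(.135,-.095,.008),(-.135,-.095,.008),(-.135,.095,.008)],pl,[.54,-.2,-.1])
t=conv([(68,122),(385,88),(423,467),(97,503)],(65,95),3.15)
ob=[(.1201,.099,.127),(.1201,-.099,.127),(-.115,-.099,.127),(-.115,.099,.127)]
fit(ob,t,[.58,.24,.1])
t2=conv([(45,65),(400,28),(448,535),(84,575)],(65,95),3.15)
ob2=[(.151,.105,.129),(.151,-.105,.129),(-.151,-.105,.129),(-.151,.105,.129)]
fit(ob2,t2,[.58,.24,.1])
fit(ob+ob2,np.vstack([t,t2]),[.58,.24,.1])
s=state();print(R.from_quat(np.roll(s['orientation'],-1)).as_matrix().round(3))
E
```

```text
[ 0.5394 -0.1999 -0.1304] [-0.05 -0.22 -0.02  0.17 -0.   -0.05  0.08  0.1 ]
[0.5779 0.2463 0.1224] [-0.2  -0.01  0.09 -0.11 -0.22  0.23  0.33 -0.11]
[0.5773 0.2454 0.1197] [ 3.04  2.78 -2.64  3.25 -3.06 -2.23  2.7  -3.4 ]
[0.5776 0.2458 0.1208] [ 0.11  0.05  0.41  0.1  -0.09  0.47  0.45 -0.03  2.74  2.71 -2.94  3.06
 -3.21 -2.45  2.57 -3.5 ]
[[ 0.968  0.252  0.   ]
 [ 0.252 -0.968 -0.   ]
 [ 0.     0.    -1.   ]]
```

Request:
{"api": "step_arm", "payload": {
  "increments": [2.8, 2.96, 0, 0, 0, 0.085, 5.6, 5.92, 0, 0, 0, 0.17, 8.4, 8.88, 0, 0, 0, 0.255, 11.2, 11.84, 0, 0, 0, 0.34, 14, 14.8, 0, 0, 0, 0.425],
  "hand": 8.54
}}

```text
t: 1.72
position: [0.2985, -0.4552, 0.4049]
orientation: [0.0, 0.942, 0.335, 0.0]
ft_force: [0.6, -0.5, -0.2]
gripper_width: 0.0852
```

Request:
{"api": "step_arm", "payload": {
  "increments": [2.8, 2.96, -0.6, 0, 0, 0.085, 5.6, 5.92, -1.2, 0, 0, 0.17, 8.4, 8.88, -2, 0, 0, 0.255, 11.2, 11.84, -3, 0, 0, 0.34, 14, 14.8, -4, 0, 0, 0.425]
}}

```text
t: 2.13
position: [0.4382, -0.3077, 0.365]
orientation: [0.001, 0.85, 0.526, 0.0]
ft_force: [1.2, -1.2, -0.2]
gripper_width: 0.0851
```

Request:
{"api": "step_arm", "payload": {
  "increments": [2.8, 2.96, -1, 0, 0, 0.085, 5.6, 5.92, -2, 0, 0, 0.17, 8.4, 8.88, -3, 0, 0, 0.255, 10.1, 10.9, -4, 0, 0, 0.336, 10.1, 10.9, -5, 0, 0, 0.336]
}}

```text
t: 2.55
position: [0.5418, -0.1939, 0.3147]
orientation: [-0.0, 0.747, 0.665, 0.002]
ft_force: [0.3, 0.6, -0.4]
gripper_width: 0.0853
```

```bash
python3 - <<'E'
from h import *
KT=ci('wrist');s=state();print(s['position'],R.from_quat(np.roll(s['orientation'],-1)).as_matrix().round(4).tolist())
im=save('wrist','w1.png')
for t in ['plate','plate_end1']: print(t,nets.place_of('wrist',t))
# predicted grip top corners & plate corners
c,sn=np.cos(-.1304),np.sin(-.1304)
b=cv2.cvtColor(im,cv2.COLOR_RGB2BGR)
for p in [(.007,.035,.073),(.007,-.035,.073),(-.007,-.035,.073),(-.007,.035,.073),(.135,.095,.008),(.135,-.095,.008),(-.135,-.095,.008),(-.135,.095,.008)]:
    w=[.5394+c*p[0]-sn*p[1],-.1999+sn*p[0]+c*p[1],p[2]]
    u=proj('wrist',w,KT); print(u.round(1)); cv2.circle(b,tuple(int(v) for v in np.clip(u,-5,600).round()),3,(0,0,255),1)
cv2.imwrite('pics/w1b.png',b)
E
```

```text
[ 0.54183288 -0.19386386  0.31473202] [[0.1167, 0.9932, 0.0035], [0.9932, -0.1167, 0.0035], [0.0039, 0.003, -1.0]]
plate [{'pixel': [179.2, 252.9], 'confidence': 0.57}]
plate_end1 [{'pixel': [178.9, 107.9], 'confidence': 0.66}, {'pixel': [184.9, 400.4], 'confidence': 0.58}]
[267. 158.]
[265.  252.4]
[245.9 252.2]
[246.3 157.7]
[420.6  74.7]
[392.6 278.9]
[116.7 276.1]
[93.6 69.8]
```

View pics/w1b.png

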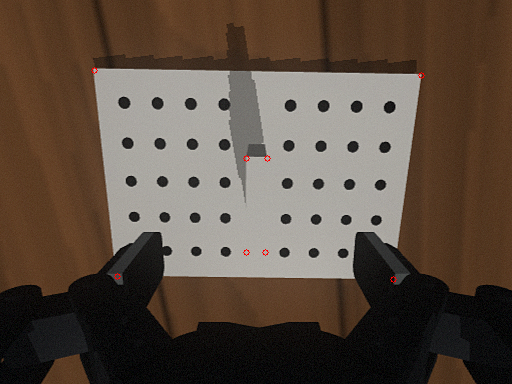

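Predicted plate corners land exactly on the picture's corners, such as (95,71) and (420,75), and the grip lies between the fingers. So the plate pose is confirmed.

Request:
{"api": "step_arm", "payload": {
  "increments": [0, 0, -3, 0, 0, 0, 0, 0, -6, 0, 0, 0, 0, 0, -9, 0, 0, 0, 0, 0, -11, 0, 0, 0, 0, 0, -11.8, 0, 0, 0]
}}

```text
t: 3.12
position: [0.5364, -0.202, 0.1947]
orientation: [-0.001, 0.753, 0.658, -0.001]
ft_force: [-0.9, -0.3, -0.1]
gripper_width: 0.0855
```

Request:
{"api": "step_arm", "payload": {
  "increments": [0, 0, 0, 0, 0, 0, 0, 0, 0, 0, 0, 0, 0, 0, 0, 0, 0, 0, 0, 0, 0, 0, 0, 0, 0, 0, 0, 0, 0, 0],
  "hand": 1,
  "force": 60
}}

```text
t: 3.53
position: [0.5386, -0.2005, 0.1982]
orientation: [0.001, 0.752, 0.66, 0.0]
ft_force: [-0.1, -1.0, 0.3]
gripper_width: 0.0252
```

Request:
{"api": "step_arm", "payload": {
  "increments": [0, 0, 0, 0, 0, 0, 0, 0, 0, 0, 0, 0, 0, 0, 0, 0, 0, 0, 0, 0, 0, 0, 0, 0, 0, 0, 0, 0, 0, 0]
}}

```text
t: 3.95
position: [0.5387, -0.2004, 0.1981]
orientation: [0.001, 0.752, 0.66, 0.0]
ft_force: [-1.5, 0.1, 7.3]
gripper_width: 0.0131
```

Request:
{"api": "step_arm", "payload": {
  "increments": [0, 0, 0.8, 0, 0, 0, 0, 0, 3, 0, 0, 0, 0, 0, 6.5, 0, 0, 0, 0, 0, 10, 0, 0, 0, 0, 0, 13.5, 0, 0, 0],
  "force": 100
}}

```text
t: 4.37
position: [0.5374, -0.1999, 0.3329]
orientation: [-0.001, 0.751, 0.66, -0.0]
ft_force: [0.5, -0.8, -4.2]
gripper_width: 0.013
```

Request:
{"api": "step_arm", "payload": {
  "increments": [0, 1, 3, 0, 0, 0.03, -0.5, 3.5, 5, 0, 0, 0.08, -1, 7, 6.5, 0, 0, 0.14, -1.5, 10.5, 6.5, 0, 0, 0.2, -2, 14, 6.5, 0, 0, 0.252]
}}

```text
t: 4.78
position: [0.5173, -0.0588, 0.398]
orientation: [0.001, 0.662, 0.75, 0.0]
ft_force: [1.2, 0.4, -3.4]
gripper_width: 0.0129
```

```bash
python3 - <<'E'
from h import *
s=state();print(s['position'],s['ft_force'],s['moment'],s['gripper_width'],s['joint_pos'])
save('scene','s2.png')
E
```

```text
[ 0.51734614 -0.0588076   0.39798126] [ 1.24444013  0.37230203 -3.43276259] [ 0.0293424  -0.01699419 -0.03153719] 0.012894654494901884 [ 0.49828208  0.29649117 -0.58224895  1.82642877  0.1847987   1.07139045
 -0.02841228]
```

View pics/s2.png

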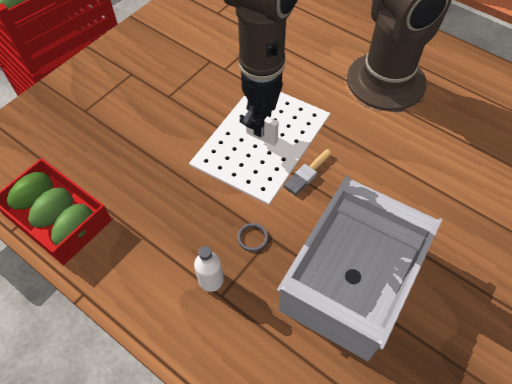

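The plate hangs level from the gripper at about (262,140). I'll continue over the tank.

Request:
{"api": "step_arm", "payload": {
  "increments": [0, 3.5, 0, 0, 0, 0, 0, 7, 0, 0, 0, 0, -0.3, 10.5, 0, 0, 0, 0, -0.5, 14, 0, 0.006, -0.05, 0, -0.5, 17.5, 0, 0.012, -0.1, 0]
}}

```text
t: 5.25
position: [0.5122, 0.1161, 0.3965]
orientation: [0.033, 0.662, 0.748, 0.038]
ft_force: [0.1, -0.1, -3.5]
gripper_width: 0.0126
```

Request:
{"api": "step_arm", "payload": {
  "increments": [-0.1, 3.5, 0, 0.009, -0.07, 0, -0.2, 7, 0, 0.018, -0.14, 0, -0.3, 10, 0, 0.026, -0.21, 0, -0.5, 12, 0, 0.035, -0.28, 0, -0.5, 12.3, 0, 0.043, -0.347, 0]
}}

```text
t: 5.67
position: [0.5062, 0.2424, 0.3968]
orientation: [0.147, 0.644, 0.732, 0.17]
ft_force: [0.9, -0.3, -3.6]
gripper_width: 0.0127
```

Request:
{"api": "step_arm", "payload": {
  "increments": [0, 0, 0, 0, 0, 0, 0, 0, 0, 0, 0, 0, 0, 0, 0, 0, 0, 0]
}}

```text
t: 5.92
position: [0.5082, 0.2365, 0.3964]
orientation: [0.148, 0.647, 0.73, 0.165]
ft_force: [-0.5, 0.4, -4.4]
gripper_width: 0.0127
```

```bash
cat > g.py <<'E'
from h import *
YAW=.1215; TK=np.array([.5779,.2463,0])
Rt=R.from_euler('z',YAW).as_matrix()
# TCP->plate from grasp
Rg=R.from_quat([.752,.66,0,.0005]).as_matrix(); pg=np.array([.5387,-.2004,.1981])
Rp=R.from_euler('z',-.1304).as_matrix(); pp=np.array([.5394,-.1999,0])
REL_R=Rg.T@Rp; REL_P=Rg.T@(pp-pg)
def plate():
    s=state(); W=R.from_quat(np.roll(s['orientation'],-1)).as_matrix()
    P=Rt.T@(W@REL_P+s['position']-TK); Q=Rt.T@W@REL_R
    return P,Q,s
def report():
    P,Q,s=plate()
    th=np.arctan2(Q[2,0],Q[0,0]); yaw=np.arctan2(Q[1,0],Q[0,0]); roll=np.arctan2(Q[2,1],Q[2,2])
    f=lambda p:np.round((P+Q@np.array(p))*1000,1)
    print('t',round(s['t'],2),'P',(P*1000).round(1),'th',th.round(4),'yaw',yaw.round(4),'roll',roll.round(4))
    print('Nlow',f([-.135,0,0]),'Nup',f([-.135,0,.008]),'Flow',f([.135,0,0]))
    print('F tank',(Rt.T@s['ft_force']).round(2),'M',(Rt.T@s['moment']).round(2),'w',round(s['gripper_width'],4),'tcp',s['position'].round(4))
    return P,Q,s
def goal(N,th,yaw=0.,y=0.):
    """print increment (cm, rad) from measured pose to plate pose with low near corner N (x,z in mm)"""
    P,Q,s=plate(); W=R.from_quat(np.roll(s['orientation'],-1)).as_matrix()
    Qg=R.from_euler('ZY',[yaw,-th]).as_matrix()
    Pg=np.array([N[0],y,N[1]])/1000+Qg@np.array([.135,0,0])
    Wg=Rt@Qg@REL_R.T; pg=TK+Rt@Pg-Wg@REL_P
    print('goal',N,th,'->',((pg-s['position'])*100).round(2),R.from_matrix(Wg@W.T).as_rotvec().round(4))
E
python3 - <<'E'
from g import *
report(); goal((-105,150),.45); goal((-105,100),.45); goal((-135,85),.45); goal((-139,62),.4)
save('top','t3.png'); save('scene','s3.png')
E
```

```text
t 5.92 P [ 15.7  -0.9 218. ] th 0.4463 yaw -0.0011 roll -0.0006
Nlow [-106.1   -0.8  159.7] Nup [-109.5   -0.8  166.9] Flow [137.5  -1.  276.3]
F tank [-0.5   0.44 -4.37] M [-0.08  0.83  0.01] w 0.0127 tcp [0.5082 0.2365 0.3964]
goal (-105, 150) 0.45 -> [ 0.01  0.07 -0.96] [ 0.001  -0.0036  0.0014]
goal (-105, 100) 0.45 -> [ 0.01  0.07 -5.96] [ 0.001  -0.0036  0.0014]
goal (-135, 85) 0.45 -> [-2.97 -0.29 -7.46] [ 0.001  -0.0036  0.0014]
goal (-139, 62) 0.4 -> [-2.19 -0.2  -9.96] [-0.0051  0.0461  0.0013]
```

View pics/t3.png

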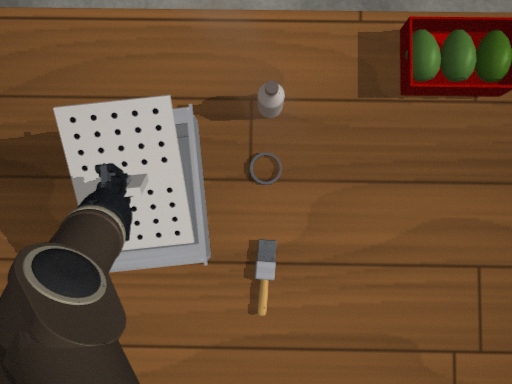

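View pics/s3.png

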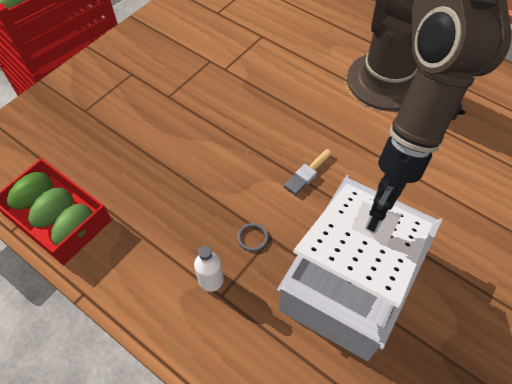

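The top view shows the tilted plate over the opening, with far corners at about (57,107) and (169,97). I'll check the model against those.

```bash
python3 - <<'E'
from g import *
P,Q,s=plate()
a=cv2.imread('pics/t3.png')
for p in [(.135,.095,.008),(.135,-.095,.008),(-.135,-.095,.008)]:
    u=proj('top',TK+Rt@(P+Q@np.array(p))); print(u.round(1)); cv2.circle(a,tuple(int(v) for v in u.round()),2,(0,0,255),1)
cv2.imwrite('pics/t3b.png',cv2.resize(a[85:285,45:225],None,fx=3,fy=3,interpolation=cv2.INTER_CUBIC))
E
```

```text
[ 52.6 106. ]
[169.3  93.7]
[193.7 241.1]
```

View pics/t3b.png

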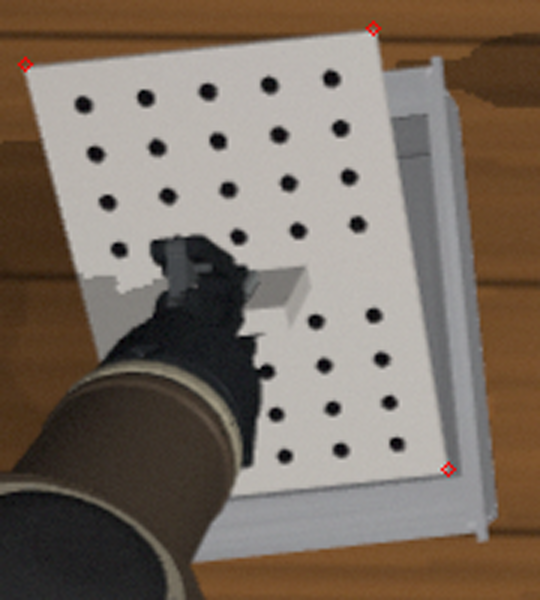

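Request:
{"api": "step_arm", "payload": {
  "increments": [0, 0.05, -2, 0, 0, 0, 0, 0.1, -4, 0, 0, 0, 0, 0.1, -6, 0, 0, 0, -1.5, -0.1, -6.8, 0, 0, 0, -3, -0.3, -7.5, 0, 0, 0]
}}

```text
t: 6.43
position: [0.4785, 0.2333, 0.3202]
orientation: [0.147, 0.647, 0.729, 0.166]
ft_force: [0.8, 0.3, -5.2]
gripper_width: 0.013
```

Request:
{"api": "step_arm", "payload": {
  "increments": [0, 0, 0, 0, 0, 0, 0, 0, 0, 0, 0, 0, 0, 0, 0, 0, 0, 0]
}}

```text
t: 6.68
position: [0.4791, 0.2344, 0.3224]
orientation: [0.148, 0.646, 0.729, 0.168]
ft_force: [0.0, 0.2, -3.2]
gripper_width: 0.0134
```

```bash
python3 - <<'E'
from g import *
report(); goal((-139,58),.4); goal((-139,62),.4); goal((-142,58),.34)
E
```

```text
t 6.68 P [-12.7   0.9 144.3] th 0.4503 yaw -0.0014 roll 0.0013
Nlow [-134.3    1.    85.6] Nup [-137.7    1.    92.8] Flow [108.8   0.7 203.1]
F tank [ 0.03  0.15 -3.21] M [-0.03  0.79 -0.05] w 0.0134 tcp [0.4791 0.2344 0.3224]
goal (-139, 58) 0.4 -> [ 0.72  0.01 -2.96] [-0.0072  0.0498  0.0009]
goal (-139, 62) 0.4 -> [ 0.72  0.01 -2.56] [-0.0072  0.0498  0.0009]
goal (-142, 58) 0.34 -> [ 1.81  0.15 -3.28] [-0.0145  0.1094  0.0009]
```

Request:
{"api": "step_arm", "payload": {
  "increments": [0.2, 0, -0.8, -0.002, 0.015, 0, 0.5, 0, -1.7, -0.005, 0.035, 0, 0.7, 0, -2.5, -0.007, 0.05, 0, 0.7, 0, -2.6, -0.007, 0.05, 0, 0.7, 0, -2.6, -0.007, 0.05, 0]
}}

```text
t: 7.1
position: [0.4854, 0.2345, 0.2946]
orientation: [0.131, 0.65, 0.734, 0.148]
ft_force: [-0.8, -0.0, -3.9]
gripper_width: 0.0127
```

Request:
{"api": "step_arm", "payload": {
  "increments": [0, 0, -0.2, 0, 0, 0, 0, 0, -0.4, 0, 0, 0, 0, 0, -0.5, 0, 0, 0, 0, 0, -0.5, 0, 0, 0]
}}

```text
t: 7.43
position: [0.4849, 0.2348, 0.2907]
orientation: [0.132, 0.649, 0.734, 0.148]
ft_force: [-0.2, 0.1, -4.6]
gripper_width: 0.0128
```

```bash
python3 - <<'E'
from g import *
report(); 
E
```

```text
t 7.43 P [-16.1   0.5 108.4] th 0.3991 yaw 0.0009 roll -0.0001
Nlow [-140.5    0.4   56. ] Nup [-143.6    0.4   63.4] Flow [108.3   0.6 160.9]
F tank [-0.16  0.1  -4.59] M [-0.    0.75  0.01] w 0.0128 tcp [0.4849 0.2348 0.2907]
```

Request:
{"api": "step_arm", "payload": {
  "increments": [0, 0, -0.1, 0, 0, 0, 0, 0, -0.2, 0, 0, 0, 0, 0, -0.2, 0, 0, 0]
}}

```text
t: 7.68
position: [0.4854, 0.2349, 0.2894]
orientation: [0.132, 0.649, 0.734, 0.149]
ft_force: [0.1, -0.3, 1.3]
gripper_width: 0.0132
```

Request:
{"api": "step_arm", "payload": {
  "increments": [-0.1, -0.01, 0, 0, 0, 0, -0.2, -0.02, 0, 0, 0, 0, -0.2, -0.02, 0, 0, 0, 0]
}}

```text
t: 7.93
position: [0.4841, 0.2347, 0.2899]
orientation: [0.133, 0.649, 0.734, 0.15]
ft_force: [4.8, -0.3, 1.0]
gripper_width: 0.0125
```

```bash
python3 - <<'E'
from g import *
report(); 
E
```

```text
t 7.93 P [-16.4   0.6 107.9] th 0.4022 yaw -0.0001 roll 0.0009
Nlow [-140.6    0.6   55. ] Nup [-143.8    0.6   62.4] Flow [107.8   0.6 160.7]
F tank [ 4.74 -0.87  1.01] M [-0.12 -0.4  -0.11] w 0.0125 tcp [0.4841 0.2347 0.2899]
```

```bash
sed -i 's/^Rt=.*/&\nTK=TK+Rt@np.array([.0012,0,0])/' g.py; python3 - <<'E'
from g import *
report()
for th in [.37,.34,.31,.28,.26,.24,.22,.2,.17,.1,.03,0]: goal((round(-145+8*np.sin(th),2),55.7),th,y=.3)
E
```

```text
t 7.93 P [-17.6   0.6 107.9] th 0.4022 yaw -0.0001 roll 0.0009
Nlow [-141.8    0.6   55. ] Nup [-145.     0.6   62.4] Flow [106.6   0.6 160.7]
F tank [ 4.74 -0.87  1.01] M [-0.12 -0.4  -0.11] w 0.0125 tcp [0.4841 0.2347 0.2899]
goal (np.float64(-142.11), 55.7) 0.37 -> [ 0.72  0.07 -0.09] [-0.0048  0.0318 -0.0003]
goal (np.float64(-142.33), 55.7) 0.34 -> [ 1.39  0.16 -0.26] [-0.0084  0.0616 -0.0003]
goal (np.float64(-142.56), 55.7) 0.31 -> [ 2.06  0.24 -0.46] [-0.012   0.0914 -0.0003]
goal (np.float64(-142.79), 55.7) 0.28 -> [ 2.72  0.32 -0.67] [-0.0157  0.1212 -0.0003]
goal (np.float64(-142.94), 55.7) 0.26 -> [ 3.15  0.37 -0.82] [-0.0181  0.141  -0.0003]
goal (np.float64(-143.1), 55.7) 0.24 -> [ 3.58  0.42 -0.99] [-0.0205  0.1609 -0.0002]
goal (np.float64(-143.25), 55.7) 0.22 -> [ 4.01  0.47 -1.16] [-0.023   0.1807 -0.0002]
goal (np.float64(-143.41), 55.7) 0.2 -> [ 4.44  0.53 -1.34] [-2.540e-02  2.006e-01 -2.000e-04]
goal (np.float64(-143.65), 55.7) 0.17 -> [ 5.07  0.6  -1.62] [-2.900e-02  2.304e-01 -2.000e-04]
goal (np.float64(-144.2), 55.7) 0.1 -> [ 6.5   0.78 -2.37] [-3.750e-02  2.998e-01 -2.000e-04]
goal (np.float64(-144.76), 55.7) 0.03 -> [ 7.88  0.95 -3.22] [-4.600e-02  3.693e-01 -2.000e-04]
goal (np.float64(-145.0), 55.7) 0 -> [ 8.45  1.02 -3.61] [-4.970e-02  3.991e-01 -1.000e-04]
```

First stage of the swing: down to a tilt of 0.31, still above the far rim.

Request:
{"api": "step_arm", "payload": {
  "increments": [0.36, 0.04, -0.05, -0.002, 0.016, 0, 0.72, 0.07, -0.09, -0.005, 0.032, 0, 1.05, 0.11, -0.17, -0.006, 0.047, 0, 1.39, 0.16, -0.26, -0.008, 0.062, 0, 2.06, 0.24, -0.46, -0.012, 0.091, 0]
}}

```text
t: 8.35
position: [0.5044, 0.2372, 0.285]
orientation: [0.103, 0.655, 0.74, 0.116]
ft_force: [5.7, 1.3, -3.2]
gripper_width: 0.0128
```

Request:
{"api": "step_arm", "payload": {
  "increments": [0, 0, 0, 0, 0, 0, 0, 0, 0, 0, 0, 0]
}}

```text
t: 8.52
position: [0.5047, 0.2369, 0.2847]
orientation: [0.103, 0.655, 0.74, 0.115]
ft_force: [6.1, 0.1, -0.2]
gripper_width: 0.0129
```

```bash
python3 - <<'E'
from g import *
report()
for th in [.29,.27,.26,.25,.24,.22,.2]: goal((round(-145+8*np.sin(th),2),55.7),th,y=.3)
save('scene','s4.png'); save('top','t4.png')
E
```

```text
t 8.52 P [-14.    0.1  96.2] th 0.3095 yaw -0.0004 roll 0.0001
Nlow [-142.6    0.2   55. ] Nup [-145.     0.2   62.7] Flow [1.146e+02 1.000e-01 1.373e+02]
F tank [ 6.05 -0.66 -0.23] M [-0.17 -0.72 -0.11] w 0.0129 tcp [0.5047 0.2369 0.2847]
goal (np.float64(-142.71), 55.7) 0.29 -> [ 0.43  0.07 -0.07] [-0.0025  0.0193  0.0004]
goal (np.float64(-142.87), 55.7) 0.27 -> [ 0.87  0.12 -0.22] [-0.0049  0.0392  0.0004]
goal (np.float64(-142.94), 55.7) 0.26 -> [ 1.08  0.15 -0.3 ] [-0.0061  0.0491  0.0004]
goal (np.float64(-143.02), 55.7) 0.25 -> [ 1.3   0.18 -0.38] [-0.0073  0.0591  0.0004]
goal (np.float64(-143.1), 55.7) 0.24 -> [ 1.52  0.2  -0.46] [-0.0086  0.069   0.0004]
goal (np.float64(-143.25), 55.7) 0.22 -> [ 1.94  0.25 -0.63] [-0.011   0.0888  0.0004]
goal (np.float64(-143.41), 55.7) 0.2 -> [ 2.37  0.31 -0.81] [-0.0134  0.1087  0.0004]
```

View pics/s4.png

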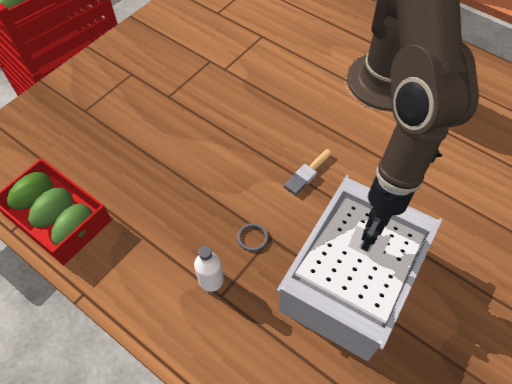

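The plate sits in the opening at about (360,265), with its near end under the near rim. Near-wall contact is 6 N. Next I'll pass the far rim slowly.

Request:
{"api": "step_arm", "payload": {
  "increments": [0.22, 0.03, -0.03, -0.001, 0.01, 0, 0.43, 0.06, -0.07, -0.0025, 0.019, 0, 0.65, 0.09, -0.14, -0.004, 0.029, 0, 0.87, 0.12, -0.22, -0.005, 0.039, 0, 1.08, 0.15, -0.3, -0.006, 0.049, 0]
}}

```text
t: 9.03
position: [0.5152, 0.2383, 0.2816]
orientation: [0.087, 0.657, 0.743, 0.097]
ft_force: [6.1, -0.3, -4.7]
gripper_width: 0.0128
```

```bash
python3 - <<'E'
from g import *
report()
for th in [.25,.24,.23,.22,.21,.2]: goal((round(-145+8*np.sin(th),2),55.7),th,y=.3)
E
```

```text
t 9.03 P [-12.9   0.2  90.4] th 0.2603 yaw 0.0004 roll -0.0005
Nlow [-1.433e+02  1.000e-01  5.560e+01] Nup [-1.454e+02  1.000e-01  6.330e+01] Flow [117.6   0.2 125.1]
F tank [ 5.97 -1.04 -4.7 ] M [-0.14 -1.18 -0.1 ] w 0.0128 tcp [0.5152 0.2383 0.2816]
goal (np.float64(-143.02), 55.7) 0.25 -> [ 0.26  0.04 -0.07] [-0.0008  0.0103 -0.0003]
goal (np.float64(-143.1), 55.7) 0.24 -> [ 0.47  0.06 -0.16] [-0.002   0.0202 -0.0003]
goal (np.float64(-143.18), 55.7) 0.23 -> [ 0.69  0.09 -0.24] [-0.0032  0.0301 -0.0003]
goal (np.float64(-143.25), 55.7) 0.22 -> [ 0.9   0.12 -0.33] [-0.0044  0.0401 -0.0003]
goal (np.float64(-143.33), 55.7) 0.21 -> [ 1.12  0.14 -0.42] [-0.0056  0.05   -0.0003]
goal (np.float64(-143.41), 55.7) 0.2 -> [ 1.33  0.17 -0.51] [-0.0068  0.0599 -0.0003]
```

Request:
{"api": "step_arm", "payload": {
  "increments": [0.22, 0.03, -0.08, -0.001, 0.01, 0, 0.44, 0.06, -0.16, -0.002, 0.02, 0, 0.66, 0.09, -0.25, -0.003, 0.03, 0, 0.87, 0.12, -0.33, -0.005, 0.04, 0, 1.3, 0.16, -0.51, -0.007, 0.06, 0]
}}

```text
t: 9.45
position: [0.528, 0.2399, 0.2766]
orientation: [0.067, 0.659, 0.745, 0.075]
ft_force: [6.6, -0.7, -4.5]
gripper_width: 0.0127
```

```bash
python3 - <<'E'
from g import *
report()
for th in [.17,.13,.1,.06,.03,.01,0]: goal((round(-143+2*np.sin(th),2),56.5),th,y=.3)
E
```

```text
t 9.45 P [-11.5   0.2  82.6] th 0.2004 yaw 0.0008 roll -0.0005
Nlow [-1.438e+02  1.000e-01  5.570e+01] Nup [-1.454e+02  1.000e-01  6.350e+01] Flow [120.8   0.3 109.4]
F tank [ 6.46 -1.54 -4.54] M [-0.07 -1.35 -0.17] w 0.0127 tcp [0.528  0.2399 0.2766]
goal (np.float64(-142.66), 56.5) 0.17 -> [ 0.77  0.09 -0.21] [-0.0032  0.0302 -0.0007]
goal (np.float64(-142.74), 56.5) 0.13 -> [ 1.62  0.2  -0.62] [-0.008   0.0699 -0.0007]
goal (np.float64(-142.8), 56.5) 0.1 -> [ 2.25  0.27 -0.96] [-0.0117  0.0997 -0.0007]
goal (np.float64(-142.88), 56.5) 0.06 -> [ 3.07  0.37 -1.43] [-0.0165  0.1394 -0.0007]
goal (np.float64(-142.94), 56.5) 0.03 -> [ 3.67  0.45 -1.8 ] [-0.0202  0.1692 -0.0007]
goal (np.float64(-142.98), 56.5) 0.01 -> [ 4.06  0.49 -2.07] [-0.0226  0.189  -0.0008]
goal (np.float64(-143.0), 56.5) 0 -> [ 4.26  0.52 -2.2 ] [-0.0238  0.199  -0.0008]
```

The far end is below the far rim. Now I'll lower it towards flat.

Request:
{"api": "step_arm", "payload": {
  "increments": [0.77, 0.09, -0.21, -0.003, 0.03, 0, 1.62, 0.2, -0.62, -0.008, 0.07, 0, 2.25, 0.27, -0.96, -0.012, 0.1, 0, 3.07, 0.37, -1.43, -0.0165, 0.139, 0, 3.67, 0.45, -1.8, -0.02, 0.169, 0]
}}

```text
t: 9.87
position: [0.564, 0.2443, 0.2572]
orientation: [0.009, 0.662, 0.749, 0.009]
ft_force: [-0.6, 0.1, -3.5]
gripper_width: 0.013
```

Request:
{"api": "step_arm", "payload": {
  "increments": [0.2, 0.02, -0.12, -0.001, 0.01, 0, 0.39, 0.04, -0.27, -0.0025, 0.02, 0, 0.59, 0.07, -0.4, -0.004, 0.03, 0, 0.59, 0.07, -0.4, -0.004, 0.03, 0]
}}

```text
t: 10.2
position: [0.5699, 0.2454, 0.2539]
orientation: [-0.001, 0.662, 0.749, -0.001]
ft_force: [-0.7, 0.4, -4.7]
gripper_width: 0.0129
```

```bash
python3 - <<'E'
from g import *
report(); goal((-143,55.5),0,y=.3)
save('scene','s5.png'); save('top','t5.png')
E
```

```text
t 10.2 P [-9.3  0.6 55.8] th -0.0034 yaw 0.0009 roll -0.0002
Nlow [-144.3    0.5   56.3] Nup [-144.3    0.5   64.3] Flow [125.7   0.8  55.3]
F tank [-0.65  0.49 -4.7 ] M [-0.03 -0.04  0.08] w 0.0129 tcp [0.5699 0.2454 0.2539]
goal (-143, 55.5) 0 -> [ 0.07 -0.03 -0.03] [ 0.0006 -0.0034 -0.0009]
```

View pics/s5.png

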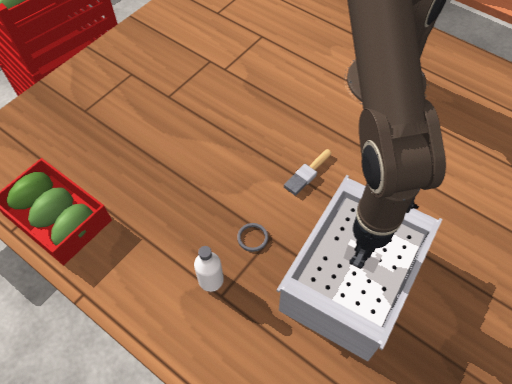

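View pics/t5.png

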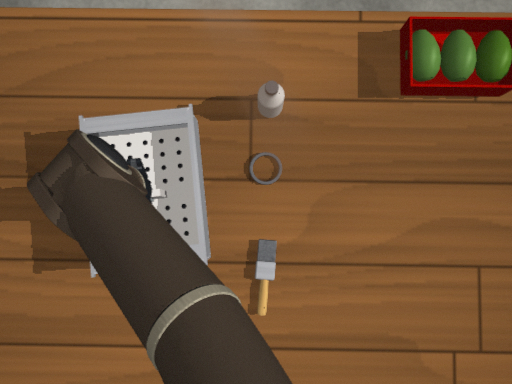

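The plate is level just above the ledges. I'll lower it to light contact.

Request:
{"api": "step_arm", "payload": {
  "increments": [0, 0, -0.05, 0, -0.002, 0, 0, 0, -0.1, 0, -0.003, 0, 0, 0, -0.1, 0, -0.003, 0]
}}

```text
t: 10.55
position: [0.57, 0.2453, 0.2533]
orientation: [0.001, 0.663, 0.749, 0.0]
ft_force: [-0.5, -0.6, -2.9]
gripper_width: 0.0129
```

```bash
python3 - <<'E'
from g import *
report()
E
```

```text
t 10.55 P [-8.5  0.5 55.2] th 0.0006 yaw 0.0007 roll -0.0004
Nlow [-143.5    0.4   55.1] Nup [-143.5    0.4   63.1] Flow [126.5   0.6  55.3]
F tank [-0.6  -0.51 -2.87] M [0.03 0.05 0.03] w 0.0129 tcp [0.57   0.2453 0.2533]
```

Request:
{"api": "step_arm", "payload": {
  "increments": [0.2, 0.024, 0, 0, 0, 0, 0.4, 0.05, 0, 0, 0, 0, 0.6, 0.073, 0, 0, 0, 0, 0.85, 0.1, 0, 0, 0, 0, 0.85, 0.1, 0, 0, 0, 0]
}}

```text
t: 10.97
position: [0.5793, 0.2462, 0.2532]
orientation: [0.001, 0.663, 0.749, 0.0]
ft_force: [1.0, -0.1, -1.6]
gripper_width: 0.0129
```

Request:
{"api": "step_arm", "payload": {
  "increments": [0.05, 0.006, 0, 0, 0, 0, 0.1, 0.012, 0, 0, 0, 0, 0.1, 0.012, 0, 0, 0, 0]
}}

```text
t: 11.22
position: [0.5796, 0.2464, 0.2532]
orientation: [0.001, 0.663, 0.749, -0.0]
ft_force: [-0.9, -0.8, -1.7]
gripper_width: 0.0129
```

```bash
python3 - <<'E'
from g import *
report()
E
```

```text
t 11.22 P [ 1.2  0.4 55.1] th 0.0001 yaw 0.0006 roll -0.0003
Nlow [-133.8    0.4   55.1] Nup [-133.8    0.4   63.1] Flow [136.2   0.5  55.2]
F tank [-1.01 -0.64 -1.67] M [ 0.01  0.24 -0.05] w 0.0129 tcp [0.5796 0.2464 0.2532]
```

Request:
{"api": "step_arm", "payload": {
  "increments": [0.05, 0.006, 0, 0, 0, 0, 0.1, 0.012, 0, 0, 0, 0, 0.1, 0.012, 0, 0, 0, 0]
}}

```text
t: 11.47
position: [0.5805, 0.2466, 0.2532]
orientation: [0.001, 0.662, 0.749, -0.0]
ft_force: [-3.2, -0.1, -0.2]
gripper_width: 0.0129
```

Request:
{"api": "step_arm", "payload": {
  "increments": [0.05, 0.006, 0, 0, 0, 0, 0.1, 0.012, 0, 0, 0, 0, 0.1, 0.012, 0, 0, 0, 0]
}}

```text
t: 11.72
position: [0.5807, 0.2468, 0.2532]
orientation: [0.0, 0.662, 0.749, -0.001]
ft_force: [-7.1, -1.7, 3.2]
gripper_width: 0.0125
```

```bash
python3 - <<'E'
from g import *
report()
E
```

```text
t 11.72 P [ 1.9  0.5 55.1] th -0.0019 yaw 0.001 roll -0.0009
Nlow [-133.1    0.4   55.4] Nup [-133.1    0.4   63.4] Flow [136.9   0.7  54.9]
F tank [-7.22 -0.8   3.24] M [-0.04  1.26 -0.04] w 0.0125 tcp [0.5807 0.2468 0.2532]
```

Request:
{"api": "step_arm", "payload": {
  "increments": [0.05, 0.006, 0, 0, 0, 0, 0.1, 0.012, 0.03, 0, 0, 0, 0.15, 0.018, 0.05, 0, 0, 0, 0.15, 0.018, 0.05, 0, 0, 0]
}}

```text
t: 12.05
position: [0.5812, 0.2471, 0.2533]
orientation: [-0.0, 0.662, 0.749, -0.002]
ft_force: [-11.1, -2.4, 3.9]
gripper_width: 0.0128
```

```bash
python3 - <<'E'
from g import *
report()
E
```

```text
t 12.05 P [ 1.9  0.7 55.2] th -0.0045 yaw 0.0014 roll -0.0013
Nlow [-133.1    0.5   55.8] Nup [-133.1    0.5   63.8] Flow [136.9   0.9  54.6]
F tank [-11.29  -1.02   3.91] M [ 0.01  1.78 -0.12] w 0.0128 tcp [0.5812 0.2471 0.2533]
```

Request:
{"api": "step_arm", "payload": {
  "increments": [0.05, 0.006, 0, 0, 0, 0, 0.1, 0.012, 0.02, 0, 0, 0, 0.15, 0.018, 0.04, 0, 0, 0, 0.15, 0.018, 0.04, 0, 0, 0]
}}

```text
t: 12.38
position: [0.5817, 0.2472, 0.2535]
orientation: [-0.001, 0.662, 0.749, -0.003]
ft_force: [-15.2, -3.7, 6.3]
gripper_width: 0.0126
```

```bash
python3 - <<'E'
from g import *
report()
E
```

```text
t 12.38 P [ 1.9  0.6 55.4] th -0.0072 yaw 0.0017 roll -0.0021
Nlow [-133.1    0.4   56.4] Nup [-133.1    0.4   64.4] Flow [136.9   0.9  54.4]
F tank [-15.55  -1.8    6.26] M [-0.07  2.68 -0.21] w 0.0126 tcp [0.5817 0.2472 0.2535]
```

Request:
{"api": "step_arm", "payload": {
  "increments": [0.04, 0.005, 0, 0, 0, 0, 0.04, 0.005, 0, 0, 0, 0, 0.04, 0.005, 0, 0, 0, 0, 0.04, 0.005, 0, 0, 0, 0, 0.04, 0.005, 0, 0, 0, 0]
}}

```text
t: 12.8
position: [0.5818, 0.2473, 0.2535]
orientation: [-0.001, 0.662, 0.749, -0.004]
ft_force: [-18.1, -4.3, 7.5]
gripper_width: 0.0129
```

Request:
{"api": "step_arm", "payload": {
  "increments": [0, 0, 0, 0, 0, 0, 0, 0, 0, 0, 0, 0, 0, 0, 0, 0, 0, 0, 0, 0, 0, 0, 0, 0, 0, 0, 0, 0, 0, 0]
}}

```text
t: 13.22
position: [0.5818, 0.2473, 0.2535]
orientation: [-0.001, 0.662, 0.749, -0.004]
ft_force: [-17.4, -4.5, 8.2]
gripper_width: 0.0128
```

Request:
{"api": "step_arm", "payload": {
  "increments": [0, 0, 0, 0, 0, 0, 0, 0, 0, 0, 0, 0, 0, 0, 0, 0, 0, 0, 0, 0, 0, 0, 0, 0, 0, 0, 0, 0, 0, 0]
}}

```text
t: 13.63
position: [0.5818, 0.2473, 0.2535]
orientation: [-0.001, 0.662, 0.749, -0.004]
ft_force: [-17.7, -4.4, 7.5]
gripper_width: 0.0129
```

```bash
python3 - <<'E'
from g import *
report()
E
```

```text
t 13.63 P [ 1.8  0.6 55.4] th -0.0078 yaw 0.0019 roll -0.0023
Nlow [-133.1    0.4   56.4] Nup [-133.1    0.4   64.4] Flow [136.8   0.9  54.3]
F tank [-18.15  -2.21   7.47] M [-0.12  2.88 -0.21] w 0.0129 tcp [0.5818 0.2473 0.2535]
```

Request:
{"api": "step_arm", "payload": {
  "increments": [-0.06, -0.007, 0, 0, 0, 0, -0.06, -0.007, 0, 0, 0, 0, -0.06, -0.007, 0, 0, 0, 0, -0.06, -0.007, 0, 0, 0, 0, -0.06, -0.007, 0, 0, 0, 0]
}}

```text
t: 14.05
position: [0.5816, 0.2472, 0.2535]
orientation: [-0.001, 0.662, 0.749, -0.003]
ft_force: [-15.4, -2.3, 6.0]
gripper_width: 0.0129
```

Request:
{"api": "step_arm", "payload": {
  "increments": [0, 0, 0, 0, 0, 0, 0, 0, 0, 0, 0, 0, 0, 0, 0, 0, 0, 0, 0, 0, 0, 0, 0, 0, 0, 0, 0, 0, 0, 0]
}}

```text
t: 14.47
position: [0.5816, 0.2472, 0.2535]
orientation: [-0.001, 0.662, 0.749, -0.003]
ft_force: [-16.0, -4.1, 6.4]
gripper_width: 0.013
```

Request:
{"api": "step_arm", "payload": {
  "increments": [-0.1, -0.012, -0.03, 0, 0, 0, -0.2, -0.024, -0.06, 0, 0, 0, -0.25, -0.03, -0.08, 0, 0, 0, -0.25, -0.03, -0.08, 0, 0, 0]
}}

```text
t: 14.8
position: [0.5808, 0.2469, 0.2532]
orientation: [0.0, 0.662, 0.749, -0.001]
ft_force: [-8.6, -0.7, 3.0]
gripper_width: 0.0129
```

```bash
python3 - <<'E'
from g import *
report()
E
```

```text
t 14.8 P [ 1.9  0.7 55.1] th -0.0022 yaw 0.0011 roll -0.0007
Nlow [-133.1    0.6   55.4] Nup [-133.     0.6   63.4] Flow [136.9   0.9  54.8]
F tank [-8.61  0.3   3.03] M [ 0.02  1.19 -0.18] w 0.0129 tcp [0.5808 0.2469 0.2532]
```

Request:
{"api": "step_arm", "payload": {
  "increments": [-0.06, -0.007, 0, 0, 0, 0, -0.12, -0.014, 0, 0, 0, 0, -0.12, -0.014, 0, 0, 0, 0]
}}

```text
t: 15.05
position: [0.5805, 0.2468, 0.2532]
orientation: [0.0, 0.662, 0.749, 0.0]
ft_force: [-3.4, 1.1, -0.7]
gripper_width: 0.0129
```

Request:
{"api": "step_arm", "payload": {
  "increments": [0, 0, 0, 0, 0, 0, 0, 0, 0, 0, 0, 0, 0, 0, 0, 0, 0, 0],
  "hand": 5,
  "force": 20
}}

```text
t: 15.3
position: [0.5813, 0.2464, 0.2535]
orientation: [0.001, 0.663, 0.749, 0.001]
ft_force: [-0.3, 0.2, -0.2]
gripper_width: 0.0486
```

```bash
python3 - <<'E'
from g import *
report()
save('wrist','w6.png')
E
```

```text
t 15.3 P [ 3.1  0.2 55.4] th 0.0015 yaw 0.0002 roll -0.0003
Nlow [-131.9    0.2   55.2] Nup [-131.9    0.2   63.2] Flow [138.1   0.2  55.6]
F tank [-0.27  0.24 -0.24] M [-0.    0.05 -0.01] w 0.0486 tcp [0.5813 0.2464 0.2535]
```

View pics/w6.png

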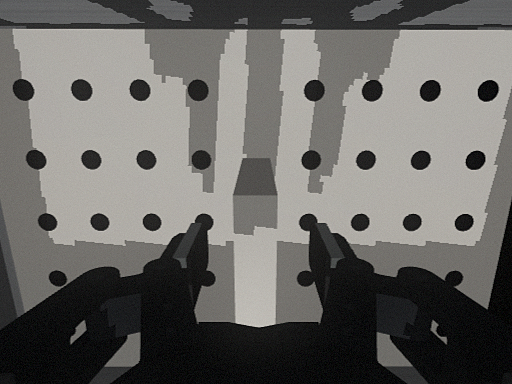

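The fingers stand clear on both sides of the grip, with pads at about columns 190 and 325 and the grip at 235–275. I'll lift straight up and then look from above.

Request:
{"api": "step_arm", "payload": {
  "increments": [0, 0, 2, 0, 0, 0, 0, 0, 5, 0, 0, 0, 0, 0, 8.5, 0, 0, 0, 0, 0, 12.5, 0, 0, 0, 0, 0, 16, 0, 0, 0]
}}

```text
t: 15.77
position: [0.5808, 0.2465, 0.4157]
orientation: [0.001, 0.662, 0.749, 0.001]
ft_force: [0.7, 0.4, -0.2]
gripper_width: 0.0502
```

Request:
{"api": "step_arm", "payload": {
  "increments": [0, -3, 0, 0, 0, 0, -2, -7, 0, 0, 0, 0, -4, -11, 0, 0, 0, 0, -6, -15, 0, 0, 0, 0, -8, -19, 0, 0, 0, 0]
}}

```text
t: 16.18
position: [0.5053, 0.0659, 0.4133]
orientation: [0.001, 0.663, 0.749, 0.0]
ft_force: [0.9, -0.8, -0.3]
gripper_width: 0.0498
```

Request:
{"api": "step_arm", "payload": {
  "increments": [-2, -4, 0, 0, 0, 0, -4, -8, 0, 0, 0, 0, -6, -12, 0, 0, 0, 0, -6, -12, 0, 0, 0, 0]
}}

```text
t: 16.52
position: [0.4436, -0.0584, 0.4131]
orientation: [0.001, 0.665, 0.747, -0.002]
ft_force: [-0.1, -0.7, -0.3]
gripper_width: 0.0498
```

```bash
python3 - <<'E'
from h import *
s=state(); print(s['t'],s['position'],s['ft_force'])
save('top','t7.png'); save('scene','s7.png')
a=cv2.imread('pics/t7.png'); cv2.imwrite('pics/t7z.png',cv2.resize(a[95:285,65:225],None,fx=3.15,fy=3.15,interpolation=cv2.INTER_CUBIC))
for n,p in [('gauge',None),('brush',None),('bottle',None)]:
    o=nets.place_of('top',n); print(n,[x['pixel'] for x in o[:1]])
E
```

```text
16.5167 [ 0.44361793 -0.05835505  0.41313189] [-0.13629019 -0.66634278 -0.30229923]
gauge [[169.2, 263.6]]
brush [[275.5, 262.1]]
bottle [[106.4, 269.8]]
```

View pics/t7z.png

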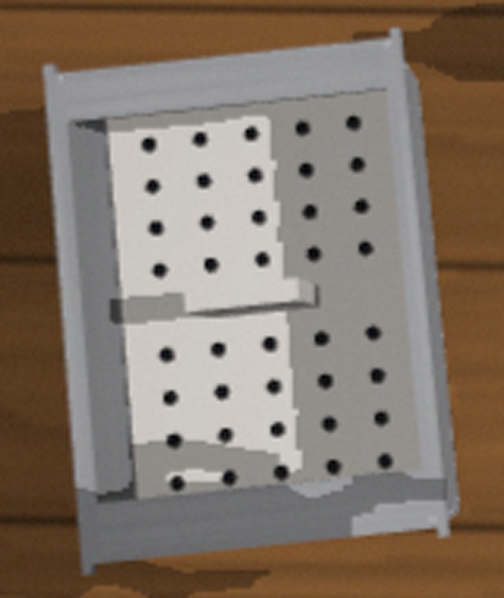

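View pics/s7.png

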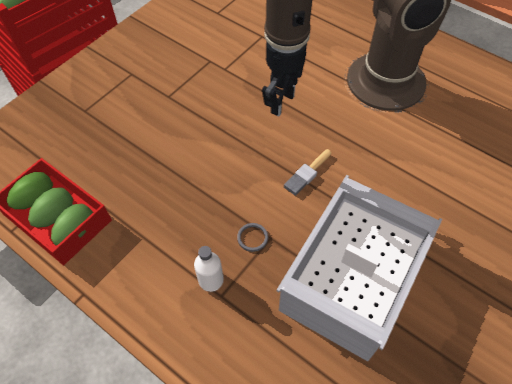

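The plate lies flat in the tank and bystanders look unmoved. To check the final position, I'll fit the hole pattern.

```bash
python3 - <<'E'
from g import *
from scipy.optimize import least_squares
KT=ci('top')
def cen(f,x0,x1,y0,y1,s=6):
    a=cv2.imread('pics/'+f)[y0:y1,x0:x1]; g=cv2.cvtColor(a,cv2.COLOR_BGR2GRAY); g=cv2.resize(g,None,fx=s,fy=s,interpolation=cv2.INTER_CUBIC)
    bh=cv2.morphologyEx(g,cv2.MORPH_BLACKHAT,cv2.getStructuringElement(2,(45,45)))
    n,l,st,c=cv2.connectedComponentsWithStats((bh>50).astype(np.uint8))
    return np.array([(c[i]+.5)/s-.5+[x0,y0] for i in range(1,n) if 150<st[i][4]<1500 and max(st[i][2:4])<40 and max(st[i][2:4])<1.7*min(st[i][2:4])])
A=cen('top1.png',305,415,142,285); B=cen('t7.png',88,207,128,255); print(len(A),len(B))
c=R.from_euler('z',-.1304).as_matrix()
H=np.array([c.T@(ray('top',v,u,.008,KT)-[.5394,-.1999,.008]) for u,v in A]); H[:,2]=.063
print('symmetry centre',H[:,:2].mean(0)*1000)
W=np.array([Rt.T@(ray('top',v,u,.063,KT)-TK) for u,v in B])
# ICP
x=np.array([.002,0,0])
for k in range(5):
    co,si=np.cos(x[2]),np.sin(x[2]); M=H[:,:2]@np.array([[co,si],[-si,co]])+x[:2]
    d=np.linalg.norm(W[:,None,:2]-M[None],axis=2); j=d.argmin(1); ok=d.min(1)<.006
    f=lambda x:((H[j[ok],:2]@np.array([[np.cos(x[2]),np.sin(x[2])],[-np.sin(x[2]),np.cos(x[2])]])+x[:2])-W[ok,:2]).ravel()
    x=least_squares(f,x).x
print(ok.sum(),'plate in tank mm',x[:2]*1000,'yaw',x[2],'rms',np.sqrt((f(x)**2).mean())*1000)
E
```

```text
41 41
symmetry centre [ 3.05714246 -1.93388051]
40 plate in tank mm [0.67893005 0.79394563] yaw 0.0018493730260727573 rms 0.14826408668472027
```

```bash
python3 - <<'E'
from h import *
print(r.hand_in())
E
```

```text
the job is handed in; nothing more can be done
None
```

The plate is in the tank as its false floor, flat on both ledges and slid home against the bumper. I handed the job in at about 16.6 s of the 64 s allowed. No verdict was reported.

**Tipping in:** I took the plate by its grip and carried it over at about 0.2 m. I tipped it to 0.45 rad and brought the near end in under the near rim. It touched the near ledge and wall at 5–7 N, and I swung it down past the far rim at under 0.5 rad/s.

**Pressing home:** I slid it to the bumper and raised the push in small steps:
- The wrist force along the tank held at about 18 N for roughly 0.8 s, then about 16 N for another 0.8 s.
- Part of that is ledge friction, which I could not measure directly. I estimate 12–17 N reached the bumper.

I eased off to about 3 N and opened the fingers with the plate still touching.

**Last checks:**
- **At the bumper:** the arm's pose put the plate at tank x ≈ +1.9 mm while it touched; home is +2. Before release it was tilted under 0.003 rad.
- **After letting go:** a fit to the hole pattern in the top view gave y = 0.8 mm and yaw = 0.002 rad. It gave x = +0.7 mm in the tank frame I had shifted by touching the near wall, or about +1.9 mm in the frame from vision alone. The two disagree by 1.2 mm, but both are within the allowed band.
- **Bystanders:** brush, gauge and bottle were found within about 3 pixels of their starting places, which is a few millimetres and within what the detector varies by.

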